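# Release the outlet key left on

### The arm

A 6-joint arm with a two-finger parallel gripper is mounted at the origin on the work surface. World frame = base frame: x ahead of the robot, y to its left, z up, the work surface at z = 0. Lengths are in m, angles in rad, forces in N, time in s.
With the tool pointing down it reaches from about 0.35 to 0.925 m from the base axis. Payload 6.4 kg.
Tool frame: the origin (TCP) lies on the centre line of the jaws, within the pads' length; the fingertips stand 17 mm ahead of it and the grasp point (between the pads) lies 2 mm behind it (finger_overhang is the z of the fingertips in the tool frame, in m); z points along the fingers, y is the line along which they close (so a half turn about z gives the same grasp; the last joint's range is limited). The gripper opens to 85 mm and grips with 20 to 120 N. Pads are 22 mm wide; open, the fingers measure 114 mm over their backs; the gripper's body (76 mm by 85 mm) begins 54 mm behind the grasp point. The pads swing forward as they close: fully open they stand 13 mm farther back than shut.
Start: joints at [1.015, 0.245, 1.558, -0, 1.339, -0.174], TCP at [0.242, 0.603, 0.248] pointing down, gripper open.
Joint ranges: [-3.13, 3.13], [-1.02, 2.26], [0.13, 2.54], [-0.95, 4.09], [0.21, 2.88], [-2.74, 2.74]. Speed limits (rad/s): [2.57, 2.57, 3.14, 3.14, 3.14, 3.14].

### API

Orientations are given as a unit quaternion [x, y, z, w].
In Python, from plant import goto, move_l, goto_joints, command_gripper, pause, ik, snapshot, camera_info, IKError, finish_job, read_time_s, read_joint_pos, read_qvel, read_joint_torque, read_tool_pos, read_tcp_rot, read_contact_force, read_ft_torque, read_opening, read_grip_force, finger_overhang gives the robot as it stands. Calls block until the motion is done:
- goto(position, orientation): joint-space move of the TCP to a pose.
- move_l(position, rotation=None, velocity=0.15): straight line of the TCP; rotation=None keeps the orientation; velocity is the mean speed in m/s.
- goto_joints(angles): joint-space move.
- command_gripper(opening, strength=None): opening from 0.0 (shut) to 1.0 (fully open); strength is the grip in N (None keeps the last); returns when the fingers have stopped.
- pause(seconds).
- ik(position, orientation): joint angles nearest the present ones, or None.
- snapshot(name): name is "scene" or "top" or "wrist"; returns (picture, depth): 420x560x3 uint8, red, green, blue; 420x560 float32, m along the optical axis (not along the pixel's ray), 0 where there is no reading.
- camera_info(name): a dict with "mtx" (3x3 intrinsics, pixels), "eye" and "rotation" of the camera in the world; the wrist camera has in their place "mount" (4x4, takes a point from camera to tool coordinates, whose origin is the TCP and whose axes are the flange's). Camera axes: x right, y down, z forward; pixel columns grow to the right and rows downward; lengths in m; the calibration is good to about 2 mm. A picture is of the moment at which its call begins: read the wrist's pose just before it. camera_info takes no time and is no camera call.
A pose or a line that the arm cannot do raises IKError and nothing moves.
- finish_job(): hands the job in; it is judged then, once.
Readings, each from a call of its own:
- read_time_s(): time.
- read_joint_pos(): joint angles.
- read_qvel(): joint speeds.
- read_joint_torque(): joint torques, N m.
- read_tool_pos(): TCP position.
- read_tcp_rot(): TCP orientation.
- read_contact_force(): force on the tool from outside, world axes, zero at the start.
- read_ft_torque(): the same for the moment, N m.
- read_opening(): opening from 0.0 (shut) to 1.0 (fully open).
- read_grip_force(): force on a finger pad.
Only numpy, scipy, OpenCV 4.12 (cv2) and the standard library are available. Lean on these libraries where they do the work, as an engineer would, in place of code of your own. Each camera call takes 0.05 s, during which the arm holds its last target. There are 200 camera calls.

### The job

One of the four identical keys on the bench power box has been left on: it is latched down a few millimetres lower than the others. Feel for it by tapping the keys lightly with a fingertip, without grasping anything, then press that key to the bottom and let go so that it springs up and its outlet is off. Do not push any other key to the bottom, which would switch it on, and leave the things lying around where they are.

Things in the scene. Friction and masses are not known exactly. Their poses are not given: they have to be found in the camera images.
- power_box: grey metal power box screwed to the bench, 140 (x) x 290 (y) x 60 mm high, flat top; origin under its centre; x points away from the robot, z up. Four identical square black keys stand in a row along its y on the half of the top nearer the robot, an outlet behind each. Everything else on the top is at most 26 mm high.
- key_place_1 (a point): fixed point on the power box at key place 1 of 4 (1 is the +y end, spacing 55 mm): the centre of the top face a key has there when it is up, 74 mm above the bench, 14 mm above the box's top. It does not move with the key. The key cap is 30 x 30 mm, inside a 41 mm square frame 3 mm high
- key_place_2 (a point): fixed point on the power box at key place 2 of 4 (1 is the +y end, spacing 55 mm): the centre of the top face a key has there when it is up, 74 mm above the bench, 14 mm above the box's top. It does not move with the key. The key cap is 30 x 30 mm, inside a 41 mm square frame 3 mm high
- key_place_3 (a point): fixed point on the power box at key place 3 of 4 (1 is the +y end, spacing 55 mm): the centre of the top face a key has there when it is up, 74 mm above the bench, 14 mm above the box's top. It does not move with the key. The key cap is 30 x 30 mm, inside a 41 mm square frame 3 mm high
- key_place_4 (a point): fixed point on the power box at key place 4 of 4 (1 is the +y end, spacing 55 mm): the centre of the top face a key has there when it is up, 74 mm above the bench, 14 mm above the box's top. It does not move with the key. The key cap is 30 x 30 mm, inside a 41 mm square frame 3 mm high
- on_key (a joint): Key depth below the up position in m, pressed straight down: 0 = up (off), about 0.0038 = latched down (on), 0.007 = bottom of the travel. This is the key that starts latched; it can be at any of the four places, and this number does not tell which. It holds still until pressed with about 2.7 N and reaches the bottom at under 5 N, where it stops hard; pressed to the bottom and let go, it springs up to 0 and then stays off.
- off_key_a (a joint): Key depth below the up position in m, pressed straight down: 0 = up (off), about 0.0038 = latched down (on), 0.007 = bottom of the travel. One of the three keys that start up, at an unknown place. It starts to move at about 2 N and needs about 0.3 N more per mm; it latches when pushed to the bottom (about 4 N), and pushed in less (under 6 mm) it springs back up when let go.
- off_key_b (a joint): Key depth below the up position in m, pressed straight down: 0 = up (off), about 0.0038 = latched down (on), 0.007 = bottom of the travel. One of the three keys that start up, at an unknown place. It starts to move at about 2 N and needs about 0.3 N more per mm; it latches when pushed to the bottom (about 4 N), and pushed in less (under 6 mm) it springs back up when let go.
- off_key_c (a joint): Key depth below the up position in m, pressed straight down: 0 = up (off), about 0.0038 = latched down (on), 0.007 = bottom of the travel. One of the three keys that start up, at an unknown place. It starts to move at about 2 N and needs about 0.3 N more per mm; it latches when pushed to the bottom (about 4 N), and pushed in less (under 6 mm) it springs back up when let go.
- adapter: black plug-in power adapter, 34 x 46 x 26 mm, standing loose on the box's top behind the keys; origin under its centre. Loose; leave it alone.
- jar: closed jar with steel cap, 60 mm diameter, 85 mm tall, beside the box's left (+y) end; origin under its centre. Loose; leave it alone.
- tape_roll: roll of paper tape lying flat, 84 mm outside, 25 mm high, beside the box's right (-y) end; origin under its centre. Loose; leave it alone.
- screwdriver: screwdriver with grey handle, 180 mm long, 26 mm high, lying in front of the box (robot side); origin near its middle. Loose; leave it alone.
- tongs: black iron ice tongs lying flat, about 280 x 165 x 22 mm, left on the bench; origin on the underside near the pivot. Loose; leave it alone.
- game_box: flat cardboard box, 150 x 200 x 45 mm, right on the bench; origin under its centre. Loose; leave it alone.

How it is judged:
By the outcome, as a careful person would: the job done as asked, in the order asked, and still so for the second after the job is handed in, with the robot touching nothing.
It also fails if it takes over 54 s, if anything falls off the work surface, if the arm or the gripper's body presses on something with over 40 N, if the wrist force passes 120 N, or if a joint passes its speed limit or range.

## Working session

There is one attempt and no reset: what is moved stays moved. The work goes in short steps, each a Python script; the robot and the scene stay as the last script left them, time stands still between calls to the robot, and variables do not carry over. Pictures are saved under pics/ and viewed, at most 10 in all, crops included, and the job is handed in when it is done.

```bash
mkdir -p pics; ls; python3 - <<'E'
from plant import *
import cv2, numpy as np
for n in ("scene","top"):
    p,d=snapshot(n); cv2.imwrite(f"pics/{n}0.png",p[:,:,::-1]); np.save(f"pics/{n}0.npy",d)
    print(n,camera_info(n))
print(camera_info("wrist"),read_tcp_rot(),read_contact_force(),finger_overhang if not callable(finger_overhang) else finger_overhang(),read_time_s())
E
```

```text
pics
scene {'mtx': array([[427.29707902,   0.        , 278.04886925],
       [  0.        , 427.29707902, 205.4991768 ],
       [  0.        ,   0.        ,   1.        ]]), 'eye': array([1.28626134, 0.51240766, 0.97383286]), 'rotation': array([ 0.4538522 ,  0.80897921, -0.32898433, -0.17703143])}
top {'mtx': array([[385.51793198,   0.        , 279.25374181],
       [  0.        , 385.51793198, 207.91874115],
       [  0.        ,   0.        ,   1.        ]]), 'eye': array([0.47617952, 0.03505077, 1.1523882 ]), 'rotation': array([ 0.70733431, -0.70541646,  0.02872831, -0.03522048])}
{'mtx': array([[373.16938632,   0.        , 279.87451881],
       [  0.        , 373.16938632, 220.20406906],
       [  0.        ,   0.        ,   1.        ]]), 'mount': array([[ 1.29768103e-03, -9.57581938e-01, -2.88158199e-01,
         7.27194818e-02],
       [ 9.99998783e-01,  1.49212578e-03, -4.55143214e-04,
         3.70137671e-04],
       [ 8.65805199e-04, -2.88157258e-01,  9.57582709e-01,
        -1.25473927e-01],
       [ 0.00000000e+00,  0.00000000e+00,  0.00000000e+00,
         1.00000000e+00]])} [ 1.89725474e-01  9.81836787e-01 -8.23184411e-04 -2.99666502e-04] [-0.66289513 -0.53749552  0.0989591 ] 0.017 0.1
```

View pics/top0.png

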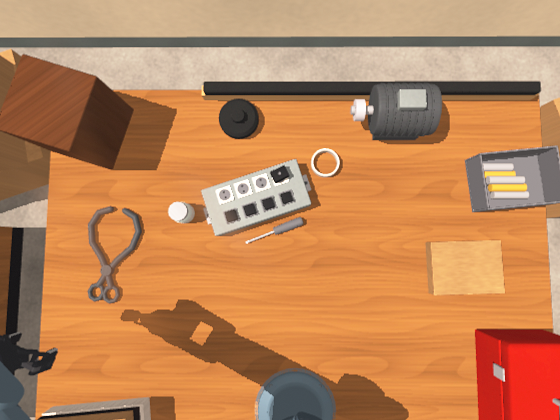

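View pics/scene0.png

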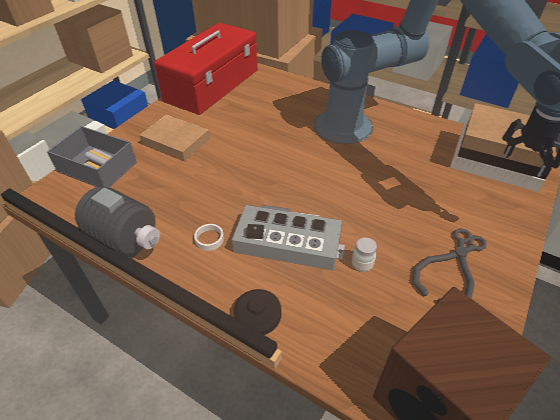

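The top view shows the box tilted about 18°, with keys 1 to 4 at about (232,215), (250,209), (269,203) and (287,197). The adapter sits behind key 4 at (280,173). The scene view agrees. I'll move above the keys and look from close by.

```bash
cat > h.py <<'E'
from plant import *
import cv2, numpy as np
from scipy.spatial.transform import Rotation as R
def pose(name):
    c=camera_info(name)
    if name=="wrist":
        r=R.from_quat(read_tcp_rot()).as_matrix(); m=c["mount"]
        return c["mtx"], r@m[:3,3]+np.array(read_tool_pos()), r@m[:3,:3]
    return c["mtx"], c["eye"], R.from_quat(c["rotation"]).as_matrix()
def px2w(P,uv,z):
    K,e,r=P; ray=r@np.linalg.inv(K)@np.array([*uv,1.]); return e+ray*(z-e[2])/ray[2]
def down(yaw): # tool z down, tool x at angle yaw
    return (R.from_euler('z',yaw)*R.from_euler('x',np.pi)).as_quat()
E
python3 - <<'E'
from h import *
P=pose("top"); k=np.array([px2w(P,u,.074) for u in [(232,215),(250,209),(269,203),(287,197)]]); print(k)
d=k[0]-k[3]; a=np.arctan2(-d[0],d[1]); print("yaw",np.degrees(a))
c=k.mean(0)
command_gripper(0.0)
qs=[]
for y in (a,a+np.pi,a-np.pi/2,a+np.pi/2):
    q=ik([c[0],c[1],.26],down(y)); print(np.degrees(y),q); qs.append(q)
t=down(a+np.pi)
goto([c[0],c[1],.26],t)
P=pose("wrist"); p,dep=snapshot("wrist"); np.savez("w1.npz",K=P[0],e=P[1],r=P[2],d=dep); cv2.imwrite("pics/w1.png",p[:,:,::-1])
print(read_tool_pos(),read_time_s(),read_contact_force(),read_opening())
E
```

```text
[[0.55372943 0.17771351 0.074     ]
 [0.57075554 0.12731419 0.074     ]
 [0.58782149 0.07400151 0.074     ]
 [0.60491468 0.02340088 0.074     ]]
yaw 18.350597106399807
18.350597106399807 [-2.07403177e-02  9.16939265e-02  1.70948502e+00 -4.44089210e-16
  1.34041371e+00  1.22977767e+00]
198.35059710639982 [-0.02074032  0.09169393  1.70948502  0.          1.34041371 -1.91181498]
-71.6494028936002 None
108.3505971063998 [-0.02074032  0.09169393  1.70948502  0.          1.34041371 -0.34101866]
[0.57918857 0.10131911 0.2599997 ] 3.0833 [0.05819411 0.40730712 0.62008279] -0.0001289373795903591
```

View pics/w1.png

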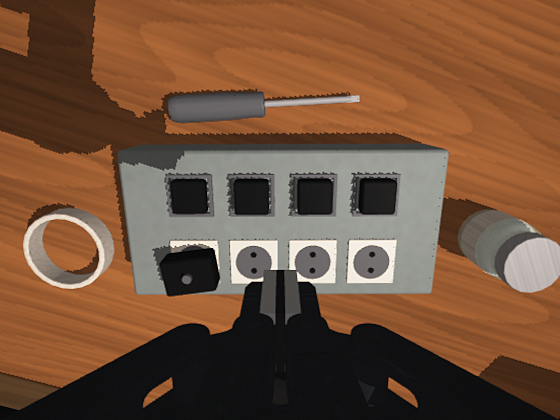

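The wrist view shows keys 4 to 1 at about (189,196), (252,196), (315,195) and (378,195), and the jaws are shut. I'll locate them and tap key 1 first.

```bash
cat >> h.py <<'E'
def tap(c,z0=.080,thr=1.2,zmin=.0685,step=.0005,v=.02):
    """tip down in small steps at c until the force rises by thr; returns tip z, force rise"""
    move_l([c[0],c[1],z0+.017],velocity=.1); pause(.15)
    f0=np.mean([(pause(.02),read_contact_force()[2])[1] for _ in range(8)]); log=[]
    z=z0
    while z>zmin:
        z-=step; move_l([c[0],c[1],z+.017],velocity=v)
        f=np.mean([(pause(.01),read_contact_force()[2])[1] for _ in range(3)])-f0
        log.append((round((read_tool_pos()[2]-.017)*1e3,2),round(f,2)))
        if abs(f)>thr: break
    return log
E
python3 - <<'E'
from h import *
w=np.load("w1.npz"); P=(w["K"],w["e"],w["r"])
uv=[(378,195),(315,195),(252,196),(189,196)]
k=np.array([px2w(P,u,.074) for u in uv]); print(k,np.linalg.norm(np.diff(k,axis=0),axis=1))
print("depth z",[(P[1]+P[2]@np.linalg.inv(P[0])@np.array([*u,1])*w["d"][u[1],u[0]])[2] for u in uv])
np.save("k.npy",k)
x=[]
for _ in range(15): pause(.01); x.append(read_contact_force()[2])
print(np.std(x))
d=k[0]-k[3]; a=np.arctan2(-d[0],d[1]); print(np.degrees(a))
goto([k[0][0],k[0][1],.12],down(a+np.pi)); print(read_time_s())
print(tap(k[0])); print(read_time_s())
move_l([k[0][0],k[0][1],.105],velocity=.1); print(read_time_s())
E
```

```text
[[0.55118973 0.18000115 0.074     ]
 [0.5682412  0.128976   0.074     ]
 [0.5861313  0.07820133 0.074     ]
 [0.60320224 0.02711818 0.074     ]] [0.05379887 0.05383422 0.05386005]
depth z [np.float64(0.07258216725097194), np.float64(0.07316414230135188), np.float64(0.0734808160891835), np.float64(0.07029829158868622)]
0.3271832457961011
18.78888471341768
3.9
[(np.float64(79.53), np.float64(-0.26)), (np.float64(78.95), np.float64(-0.44)), (np.float64(78.45), np.float64(-0.49)), (np.float64(77.96), np.float64(-0.47)), (np.float64(77.44), np.float64(0.01)), (np.float64(76.98), np.float64(-0.62)), (np.float64(76.46), np.float64(-0.67)), (np.float64(75.97), np.float64(-0.33)), (np.float64(75.49), np.float64(-0.11)), (np.float64(74.95), np.float64(0.06)), (np.float64(74.48), np.float64(-0.54)), (np.float64(74.12), np.float64(0.28)), (np.float64(73.66), np.float64(1.6))]
8.1417
8.4333
```

```bash
python3 - <<'E'
from h import *
k=np.load("k.npy")
for i in (1,2,3):
    move_l([k[i][0],k[i][1],.105],velocity=.2)
    l=tap(k[i],z0=.0765); print(i+1,[(float(a),float(b)) for a,b in l[-5:]],read_time_s())
    move_l([k[i][0],k[i][1],.105],velocity=.15)
E
```

```text
2 [(75.47, -0.06), (74.99, -0.01), (74.42, -0.08), (74.11, 0.49), (73.62, 1.62)] 11.05
3 [(74.48, 0.07), (74.09, 0.37), (73.61, 0.95), (73.08, 1.07), (72.57, 1.45)] 14.4667
4 [(71.96, -0.43), (71.45, -0.09), (70.98, 0.15), (70.47, 0.16), (70.29, 2.23)] 19.2583
```

Keys 1 to 3 make contact at about 74 mm, while key 4 makes contact at 70.3 mm, so key 4 is latched. I'll press it to the hard stop.

```bash
python3 - <<'E'
from h import *
k=np.load("k.npy"); c=k[3]
l=tap(c,z0=.0715,thr=9,zmin=.0640); print([(float(a),float(b)) for a,b in l])
move_l([c[0],c[1],.105],velocity=.1); pause(.3)
print(read_time_s())
l=tap(c,z0=.0765,zmin=.0700); print("recheck",[(float(a),float(b)) for a,b in l[-5:]])
move_l([c[0],c[1],.18],velocity=.2)
P=pose("wrist"); p,dep=snapshot("wrist"); cv2.imwrite("pics/w2.png",p[:,:,::-1])
for q in k:
    x=P[2].T@(q-P[1]); u=P[0]@x/x[2]; u=u[:2].round().astype(int)
    if 3<u[0]<556 and 3<u[1]<416:
        dd=np.median(dep[u[1]-3:u[1]+4,u[0]-3:u[0]+4]); print(u,(P[1]+P[2]@np.linalg.inv(P[0])@np.array([*u,1])*dd)[2])
print(read_time_s())
E
```

```text
[(71.01, 0.01), (70.45, 0.17), (70.25, 1.89), (69.6, 2.99), (69.02, 2.85), (68.51, 2.93), (68.01, 2.91), (67.44, 2.51), (67.37, 5.2), (67.13, 6.3), (67.01, 8.76), (66.96, 11.9)]
24.1
recheck [(75.44, -0.13), (74.97, 0.03), (74.48, -0.33), (74.08, -0.14), (73.71, 2.02)]
[529 227] 0.07392681624755817
[446 226] 0.07378465541931367
[363 227] 0.07395363987615297
[280 226] 0.07370170698698358
26.95
```

View pics/w2.png

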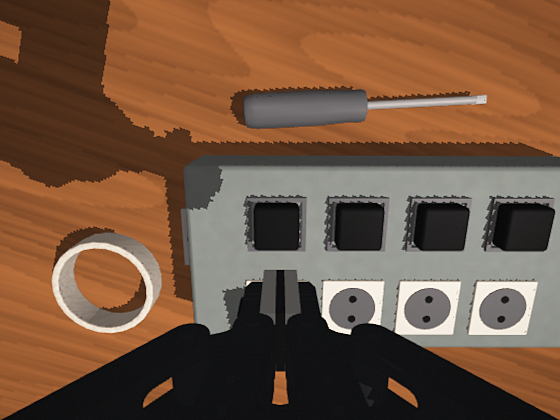

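All four keys now stand at about 74 mm, so key 4 has sprung up. The gripper hides the adapter here, near (272,320), so I'll back away and check it from above.

```bash
python3 - <<'E'
from h import *
x=read_tool_pos(); move_l([x[0]-.12,x[1]+.0,.30],velocity=.25)
p,d=snapshot("wrist"); q,d=snapshot("scene")
cv2.imwrite("pics/s2.png",np.hstack([cv2.resize(p,(400,300)),cv2.resize(q[170:300,170:400],(400,300))])[:,:,::-1])
print(read_time_s())
E
```

```text
27.8833
```

View pics/s2.png

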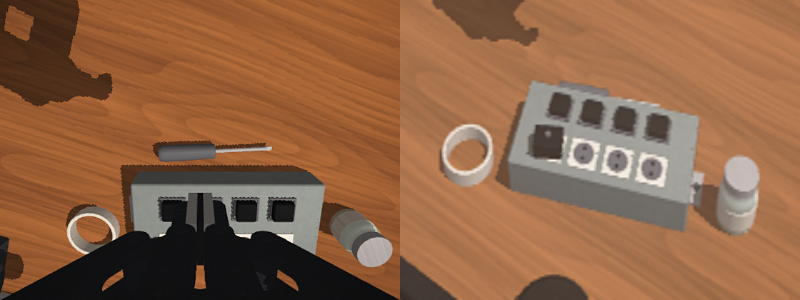

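The right half shows the adapter still standing behind key 4 at (547,142), with the jar, tape roll and screwdriver where they were. The robot is clear, so I'm handing in.

```bash
python3 -c "from plant import *; pause(.3); print(finish_job())"
```

```text
the job is handed in; nothing more can be done
None
```

Key 4 (the -y end) was the one left on: I pressed it to the bottom, it sprang back up level with the others, no other key was bottomed, nothing looked moved in the last picture, and I handed in at about 28 s of the 54 s limit.

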